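Lock the bento box and hold it up level

ROBOT

A 6-joint arm with a two-finger parallel gripper is mounted at the origin on the work surface. World frame = base frame: x ahead of the robot, y to its left, z up, the work surface at z = 0. Lengths are in m, angles in degrees, forces in N, time in s.
With the tool pointing down it reaches from about 0.3 to 0.75 m from the base axis. Payload 8.5 kg.
Tool frame: the origin (TCP) lies midway between the tips of the shut fingers; the grasp point (between the pads) lies 19 mm behind it (env.pinch_z is the z of the grasp point in the tool frame, in m); z points along the fingers, y is the line along which they close (so a half turn about z gives the same grasp; the last joint's range is limited). The gripper opens to 85 mm and grips with 20 to 120 N. Pads are 22 mm wide; open, the fingers measure 114 mm over their backs; the gripper's body (76 mm by 85 mm) begins 54 mm behind the grasp point. The pads swing forward as they close: fully open they stand 13 mm farther back than shut.
Start: joints at [51.492, 21.807, 74.336, -0, 83.858, -12.336], TCP at [0.243, 0.494, 0.231] pointing down, gripper open.
Joint ranges: [-178.18, 178.18], [-50.72, 133.34], [12.68, 142.11], [-81.47, 261.47], [9.98, 163.14], [-165.26, 165.26]. Speed limits (degrees/s): [136.94, 136.94, 180, 180, 180, 180].

INTERFACE

Orientations are given as a 3x3 rotation matrix whose columns are the frame's x, y, z axes.
In Python, from rig import env gives the robot as it stands.
- The arm moves only by the tool arm_command, never from a script. Its argument "deltas" is a list of rows, each an object of numbers: "rx", "ry", "rz": the turn, a rotation vector about the tool's x, y, z in rad; "dx", "dy", "dz": the shift along the tool's x, y, z in m; "fingers": the finger opening in m, from 0 to 0.0854. In form: [{"rx": .., "ry": .., "rz": .., "dx": .., "dy": .., "dz": .., "fingers": ..}, ...]. A call has 1 to 12 rows; each row shifts and turns the commanded pose from where the row before left it, along the tool's axes as they then stand; what a row does not reach is not made up. A row lasts 1/10 s, in which the tool goes at most 50 mm and 8.59 degrees, less where a joint would pass 70% of its speed; a pose out of reach is approached as far as the arm can. A call is refused whole if a number of a shift passes 0.05 or a number of a turn 0.15, either way. A call with a gripper value outside its range is refused whole. The fingers move at their own pace and stop on an object; "squeeze" is the grip in N (left out, the last holds). Time passes only in rows, so rows that do not move let the fingers close. It gives the time, the measured TCP pose, the force, the opening and the grip force at its end, in the units of the state.
- env.observe(): the state, without advancing time (a new reading comes with each control period).
- env.get_image(name): name is "scene" or "top"; returns a dict with "color" (420x560x3 uint8, blue, green, red), "camera_matrix" (3x3 intrinsics, pixels), "eye" and "orientation" of the camera in the world. Camera axes: x right, y up, looking along -z (the intrinsics and any distortion apply to the point x, -y, -z); pixel columns grow to the right and rows downward; lengths in m; the calibration is good to about 2 mm. A picture is of the moment at which its call begins. There is no depth.
- env.close_job(): hands the job in; it is judged then, once.
Trained networks look in a picture, given as the dict that the camera call returned (one of the last four; its "shot" number tells which), for a name from the list of things; names that differ only in an ending like _2 or _b are one class to them, and where a whole thing is asked for, a point or a joint stands for the part that bears it (a point fixed in the world has none). Each returns a list of dicts, best first, with "p" (0 to 1); they miss things now and then, are a little off and sometimes report something else, mostly with a low value. They report only what shows in the picture. A call takes as long as a camera call. They do not tell look-alikes from the thing itself.
- env.look_for(query, picture): "box" ([left, top, right, bottom] in pixels, round what is visible of it).
- env.tip_of(query, picture): "location" ([column, row] in pixels: a listed point, or the origin of a listed thing).
The state is a dict: "time_s": time; "q": joint angles; "qvel": joint speeds; "joint_efforts": joint torques, N m; "position": TCP position; "tool_rot": TCP orientation; "ft_force": force on the tool from outside, world axes, zero at the start; "wrist_torque": the same for the moment, N m; "grip_width": finger opening in m; "gripper_force": force on a finger pad.
Only numpy, scipy, OpenCV 4.12 (cv2) and the standard library are available. Lean on these libraries where they do the work, as an engineer would, in place of code of your own. Each camera call takes 0.05 s, during which the arm holds its last target. There are 200 camera calls.

TASK

The red bento box's metal locking bar is standing open: swing it down over the lid until it lies fully home in the forked catch on the other side, while the box stands on the counter. Then lift the box by its carrying handle and finish while still holding it in the gripper, level and steady, at least 12 cm clear of the counter above its place, so that the spot beneath can be wiped. Keep the box level all the way, leave the bar closed, touch the box against nothing else, and do not shift or tip the other things on the counter.

Things in the scene. Friction and masses are not known exactly. Their poses are not given: they have to be found in the camera images.
- bento: Red two-tier bento box with a black lid, 200 long (its x) x 110 wide (its y), top of the lid 107 mm above the underside, 0.4 to 0.8 kg in all, balanced under its handle, free to slide on the counter. Origin: centre of the underside; z up. Steel straps of the lock on both long sides at x = +75, sticking out to y = +-69 mm.
- bento_handle (a point): Middle of the red carrying handle's grip bar, at (0, 0, 151) mm in the box frame; axes as the box. The straight bar runs along the box's x, 84 long, 14 wide (y), 12 high (z 145 to 157); 38 mm of free space under it; its two posts stand at x = +-36. Pinch it from above across its width (along the box's y), at its middle.
- lockbar_hinge (a point): Hinge axis of the locking bar, at (75, 63, 117) mm in the box frame; the axis runs along the box's x. Fixed to the box, axes as the box. Two steel ears, 28 mm high (top at z = 131.5), stand beside it at x = 62 and 88.
- lockbar_tip (a point): End of the locking bar, 141 mm from the hinge axis. The bar is a straight flat aluminium strip 16 wide, 6 thick (its middle plane passes through the hinge axis), the last 22 mm with a yellow tab. Frame turns with the bar: its -y points from hinge to tip.
- bento_catch (a point): Middle of the forked catch, at (75, -63, 117) mm in the box frame: two steel lugs at x = 62 and 88, top at z = 131.5, 21 mm clear between them, where the bar comes to lie.
- lockbar (a joint): Angle of the locking bar (rad): 0 = closed, level across the lid (7 mm above it) towards the box's -y, and lying in the catch (a hard stop); 1.57 = standing upright; 1.9 = leaning outwards to +y, the end of travel. Light hinge friction (0.05 N m) keeps the bar where it is left; there is no spring.
- spice_shelf: Grey plastic spice shelf clamped to the left edge of the counter, fixed; 216 (x) x 80 (y) mm, three slots in a row along x, walls 70 mm high, back wall 120 mm. Origin: centre of its underside.
- shaker0: Empty glass shaker with steel cap in the near slot of the spice shelf, diameter 42, 97 mm high. Origin: centre of its foot.
- shaker1: The same, middle slot.
- shaker2: The same, far slot.
- soup_cup: Blue ceramic soup cup, rim diameter 100, 75 mm high, standing loose. Origin: centre of its foot.
- sauce_bottle: Amber sauce bottle with red cap, diameter 56, 150 mm high, standing loose. Origin: centre of its foot.
- chopsticks: Pair of steel cooking chopsticks held by a red clip, 300 long (x) x 22 x 8 mm, lying loose beyond the bento box. Origin: centre of the underside.
- dish_tray: White open dish tray, fixed, 260 (x) x 150 (y) x 50 mm, on the right. Origin: centre of its underside. (Also fixed, and out of the way: a rice cooker, 240 across and 185 high, and a knife block beside the robot on its left, and an 18 mm thick cutting board along the far edge.)
Not all that is in view belongs to the job. What is shaped like the bento but orange is not meant.

How it is judged (in metres and radians):
On the way, in this order (a step that is already met when the one before it is completed fails the run):
1. the locking bar lies home in its catch while the box stands on the counter (value of joint lockbar below 0.07 rad and height (world z) of bento below 0.01 m), for 0.2 s.
2. the box is lifted clear of the counter in the gripper, level, with the bar closed (height (world z) of bento above 0.11 m and angle between bento's own z axis and vertical below 0.15 rad and value of joint lockbar below 0.1 rad and contact force between bento and the fingers above 1 N), for 0.2 s.
At the end, for the whole second after the job is handed in: The box is held by the gripper alone, its underside more than 110 mm above the counter, within 0.12 rad of level, moving slower than 0.03 m/s and 0.2 rad/s, touching nothing else, still about above its place (within 0.4 m of its start, at x above 0.38), with the locking bar within 0.1 rad of closed (height (world z) of bento above 0.11 m and angle between bento's own z axis and vertical below 0.12 rad and linear speed of bento below 0.03 m/s and angular speed of bento below 0.2 rad/s and value of joint lockbar below 0.1 rad and contact force between bento and the fingers above 1 N and distance of bento from where it was at the start of the episode below 0.4 m and world x of bento above 0.38 m and contact force between bento and shaker0 below 0.2 N and contact force between bento and shaker1 below 0.2 N and contact force between bento and shaker2 below 0.2 N and contact force between bento and soup_cup below 0.2 N and contact force between bento and sauce_bottle below 0.2 N and contact force between bento and chopsticks below 0.2 N and contact force between bento and spice_shelf below 0.2 N and contact force between bento and dish_tray below 0.2 N); the arm keeps its last pose, push and grip.
It fails at once if the box was tipped by more than 0.3 rad (angle between bento's own z axis and vertical above 0.3 rad).
It fails at once if the box pushed against another thing (contact force between bento and shaker0 above 1 N or contact force between bento and shaker1 above 1 N or contact force between bento and shaker2 above 1 N or contact force between bento and soup_cup above 1 N or contact force between bento and sauce_bottle above 1 N or contact force between bento and chopsticks above 1 N or contact force between bento and spice_shelf above 1 N or contact force between bento and dish_tray above 1 N).
It fails at once if another thing was shifted by more than 30 mm or tipped (distance of any of shaker0, shaker1, shaker2, soup_cup, sauce_bottle, chopsticks from where it was at the start of the episode above 0.03 m or angle between any of shaker0, shaker1, shaker2, soup_cup, sauce_bottle, chopsticks's own z axis and vertical above 0.4 rad).
It also fails if it takes over 48 s, if anything falls off the work surface, if the arm or the gripper's body presses on something with over 40 N, if the wrist force passes 120 N, or if a joint passes its speed limit or range.

## Working session

There is one attempt and no reset: what is moved stays moved. The work goes in short steps, Python scripts to look and compute and a tool call to move; the robot and the scene stay as the last step left them, time stands still between calls to the robot, and variables do not carry over. Pictures are saved under pics/ and viewed, at most 10 in all, crops included, and the job is handed in when it is done.

Besides the shell and the picture viewer there is one more tool, called after "Emit:" as name(argument=value, ...), one argument or row to a line, values as JSON. arm_command: Moves the arm, as the interface text tells. Its arguments: {"type":"object","properties":{"deltas":{"type":"array"},"squeeze":{"type":"number"}},"required":["deltas"]}

```bash
ls; mkdir -p pics; cat > h.py <<'E'
from rig import env
import numpy as np, cv2
def ray(pic,px):
    K=np.array(pic["camera_matrix"]);R=np.array(pic["orientation"]);e=np.array(pic["eye"])
    c=np.linalg.inv(K)@[px[0],px[1],1]; return e,R@[c[0],-c[1],-c[2]]
def at_z(pic,px,z):
    e,d=ray(pic,px); return e+d*(z-e[2])/d[2]
def proj(pic,p):
    K=np.array(pic["camera_matrix"]);R=np.array(pic["orientation"]);c=R.T@(np.array(p)-pic["eye"])
    u=K@[c[0],-c[1],-c[2]]; return u[:2]/u[2]
def tri(rs):
    A=0;b=0
    for e,d in rs:
        d=d/np.linalg.norm(d);M=np.eye(3)-np.outer(d,d);A=A+M;b=b+M@e
    return np.linalg.solve(A,b)
E
python3 - <<'E'
from h import *
for n in("scene","top"):
    p=env.get_image(n);cv2.imwrite(f"pics/{n}0.png",p["color"]);print(n,[k for k in p],np.round(p["eye"],3))
    for q in("bento_handle","lockbar_hinge","lockbar_tip","bento_catch","bento","sauce_bottle","soup_cup","chopsticks","spice_shelf","dish_tray"):
        for r in env.tip_of(q,p)[:3]: print(q,np.round(r["location"],1),round(r["p"],2))
E
```

```text
pics
scene ['color', 'camera_matrix', 'eye', 'orientation', 'shot'] [1.461 0.601 0.927]
bento_handle [251.8 127.3] 0.84
bento_handle [270.3 197.3] 0.8
bento_handle [379.  190.5] 0.78
lockbar_hinge [408.6 213.2] 0.98
lockbar_hinge [233.1 216. ] 0.65
lockbar_hinge [270.2 148.3] 0.63
lockbar_tip [226.5 144.9] 0.63
lockbar_tip [242.  164.4] 0.6
lockbar_tip [357.1 217.7] 0.54
bento_catch [365.7 220.9] 0.9
bento_catch [234.9 149. ] 0.83
bento_catch [196.8 192.8] 0.6
bento [252.8 163.4] 0.97
bento [269.8 243.8] 0.9
bento [373.7 231.9] 0.77
sauce_bottle [417.4 271.8] 0.69
soup_cup [199.9 194.1] 0.86
soup_cup [271.1 241.4] 0.39
chopsticks [262.8 309.9] 0.97
spice_shelf [454.1 330.1] 0.59
dish_tray [127.6 199.2] 0.84
top ['color', 'camera_matrix', 'eye', 'orientation', 'shot'] [ 0.204 -0.003  1.492]
bento_handle [401.7 309.4] 0.79
bento_handle [371.  134.6] 0.74
bento_handle [284.3 194.4] 0.7
lockbar_hinge [162.6 277.2] 0.96
lockbar_hinge [361.8 300.8] 0.94
lockbar_hinge [400.7 153.8] 0.79
lockbar_tip [201.3 236.2] 0.76
lockbar_tip [404.6 268. ] 0.72
lockbar_tip [355.  172.9] 0.63
bento_catch [198.  238.2] 0.68
bento_catch [356.5 167.1] 0.63
bento_catch [400.7 271.9] 0.57
bento [206.6 280.7] 0.86
bento [390.4 314.2] 0.81
bento [283.5 204.9] 0.71
sauce_bottle [144.9 249.4] 0.94
soup_cup [401.  228.3] 0.96
chopsticks [232.2 134.9] 0.88
chopsticks [310.8 214.1] 0.2
spice_shelf [ 96.3 208.1] 0.68
spice_shelf [308.8 213.9] 0.4
dish_tray [445.6 168.4] 0.87
dish_tray [307.6 172.2] 0.26
```

```bash
python3 - <<'E'
import cv2
a=cv2.imread("pics/scene0.png");b=cv2.imread("pics/top0.png")
cv2.imwrite("pics/s1.png",cv2.resize(a[90:350,120:500],None,fx=2.1,fy=2.1,interpolation=3))
cv2.imwrite("pics/t1.png",cv2.resize(b[80:380,60:480],None,fx=1.9,fy=1.9,interpolation=3))
E
```

```text
(no output)
```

View pics/s1.png

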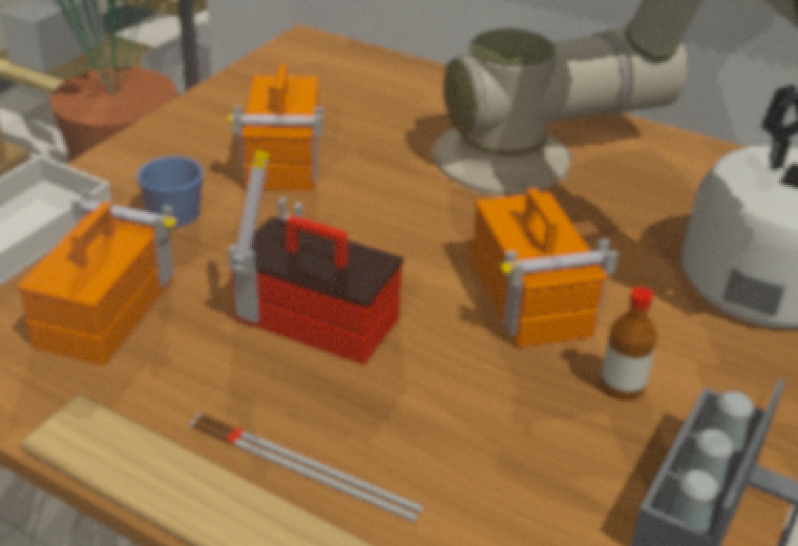

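View pics/t1.png

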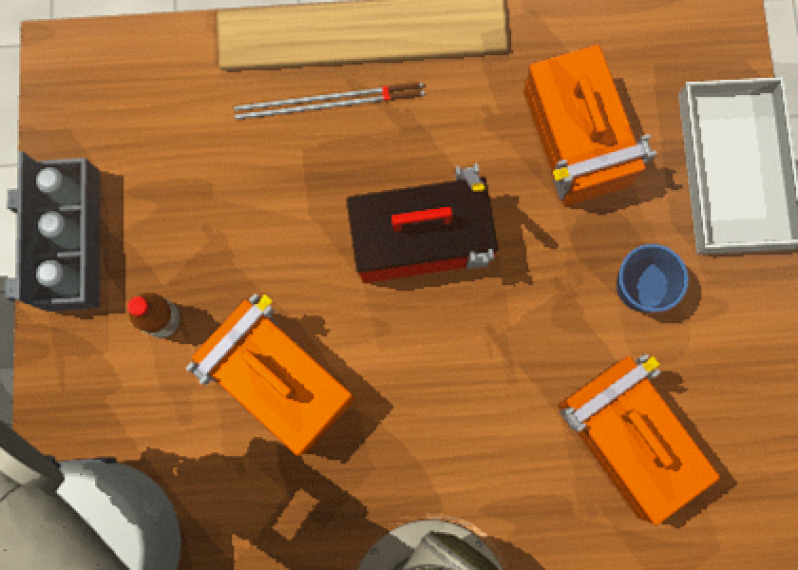

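The red box has its strap end to the image right in the top view (hinge near crop 468,177, catch near 481,258, handle near 422,218). The yellow tip is near (478,187), so the bar stands about upright on the far side and swings toward the robot. Next I'll fit the pose.

```bash
cat >> h.py <<'E'
from scipy.optimize import least_squares
def B(v,p): 
    c,s=np.cos(v[2]),np.sin(v[2]); return np.array([v[0]+c*p[0]-s*p[1],v[1]+s*p[0]+c*p[1],p[2]])
def bar(v,r=.141): return B(v,(.075,.063-r*np.cos(v[3]),.117+r*np.sin(v[3])))
E
python3 - <<'E'
from h import *
S=env.get_image("scene");T=env.get_image("top")
t=lambda x,y:(60+(x+.5)/1.9-.5,80+(y+.5)/1.9-.5)
s=lambda x,y:(120+(x+.5)/2.1-.5,90+(y+.5)/2.1-.5)
H=(0,0,.151)
obs=[(S,(270.3,197.3),H),(T,(284.3,194.4),H),(T,t(347,196),(-.1,.055,.107)),(T,t(360,270),(-.1,-.055,.107)),(T,t(496,256),(.1,-.055,.107)),
(S,(233.1,216),(.075,.063,.117)),(S,s(402,262),(-.1,.055,.107)),(S,s(365,300),(-.1,.055,.107)) ][:7]+[(S,s(262,157),None),(T,t(478,187),None)]
f=lambda v:np.concatenate([proj(p,bar(v) if q is None else B(v,q))-u for p,u,q in obs])
r=least_squares(f,[.5,-.02,-1.5,1.5],loss="soft_l1")
print(np.round(r.x,4));print(np.round(r.fun.reshape(-1,2),1));v=r.x
for q,P in(("scene",S),("top",T)):
  for n in("lockbar_tip","lockbar_hinge","bento_catch"):print(q,n,[np.round(d["location"],1).tolist() for d in env.tip_of(n,P)])
  print([np.round(proj(P,x),1).tolist() for x in(bar(v),B(v,(.075,.063,.117)),B(v,(.075,-.063,.117)))])
o=env.observe();print(np.round(o["tool_rot"],3),o["position"],o["ft_force"],o["grip_width"],env.pinch_z)
for n,px in(("bottle",(144.9,249.4)),("cup",(401,228.3)),("chop",(232.2,134.9))):print(n,at_z(T,px,0).round(3))
np.save("v.npy",v)
E
```

```text
[ 0.5254 -0.0229 -1.4824  1.1503]
[[ -0.3   0.6]
 [ -2.6  -0.3]
 [ -0.    1. ]
 [ -1.2   1.3]
 [  0.7  -2.5]
 [  1.4  -3.5]
 [-17.2  18.3]
 [ -0.7  -2.9]
 [  0.2   0.2]]
scene lockbar_tip [[204.0, 195.3], [243.1, 160.2], [358.7, 220.5]]
scene lockbar_hinge [[411.7, 213.0], [267.7, 146.0], [231.6, 213.7], [131.0, 199.0], [417.2, 273.3], [460.4, 308.2]]
scene bento_catch [[235.5, 148.3], [365.6, 219.0], [194.8, 192.9], [258.5, 192.8]]
[[243.8, 161.6], [234.5, 212.5], [257.6, 189.6]]
top lockbar_tip [[201.2, 234.6], [352.1, 172.7], [312.7, 182.4], [280.4, 202.0], [406.6, 269.7]]
top lockbar_hinge [[306.8, 170.6], [400.2, 158.6], [360.9, 300.0], [164.4, 277.8]]
top bento_catch [[195.6, 241.6], [311.6, 213.0], [356.3, 170.4], [403.1, 269.9]]
[[311.5, 178.4], [305.4, 170.6], [313.1, 215.5]]
[[-0.897  0.441 -0.   ]
 [ 0.441  0.897 -0.   ]
 [-0.    -0.    -1.   ]] [0.24258804 0.4935793  0.23130543] [-0.15932698 -0.11977618  0.38763577] 0.08543793711739381 -0.0187
bottle [0.425 0.376 0.   ]
cup [ 0.438 -0.362  0.   ]
chop [0.753 0.111 0.   ]
```

```bash
python3 - <<'E'
from h import *
S=env.get_image("scene");T=env.get_image("top")
t=lambda x,y:(60+(x+.5)/1.9-.5,80+(y+.5)/1.9-.5)
s=lambda x,y:(120+(x+.5)/2.1-.5,90+(y+.5)/2.1-.5)
H=(0,0,.151);hi=(.075,.063,.117);ca=(.075,-.063,.117)
obs=[(S,(270.3,197.3),H),(T,(284.3,194.4),H),(T,t(347,196),(-.1,.055,.107)),(T,t(360,270),(-.1,-.055,.107)),(T,t(496,256),(.1,-.055,.107)),
(S,(232.5,215),hi),(T,(306.8,170.6),hi),(S,(258.5,191),ca),(T,(312,214),ca),(S,s(402,262),(-.1,-.055,.107)),(S,s(365,300),(-.1,.055,.107)),(S,s(262,157),None),(T,t(478,187),None)]
f=lambda v:np.concatenate([proj(p,bar(v) if q is None else B(v,q))-u for p,u,q in obs])
r=least_squares(f,[.5,-.02,-1.5,1.5],loss="soft_l1");v=r.x
print(np.round(v,4));print(np.round(r.fun.reshape(-1,2),1).tolist());np.save("v.npy",v)
print(B(v,(.075,.085,.31)),B(v,(0,0,.151)))
Y=v[2]+np.pi/2; a=np.array([.2426,.4936]);print("rz",1.1138-Y)
d=B(v,(.075,.085,0))[:2]-a; ty=np.array([np.cos(Y),np.sin(Y)]);tx=np.array([-ty[1],ty[0]]);print("dx,dy",d@tx,d@ty)
E
```

```text
[ 0.5269 -0.0227 -1.5011  1.1496]
[[-0.5, 0.8], [-2.7, -0.9], [0.2, -0.2], [-1.8, 0.2], [0.3, -2.3], [1.6, -2.6], [-1.0, -0.1], [-0.6, -1.2], [0.6, 1.6], [0.4, -3.0], [-0.5, 0.9], [-0.7, -2.9], [0.2, 0.2]]
[ 0.61688455 -0.0916236   0.31      ] [ 0.52686979 -0.02272262  0.151     ]
rz 1.0441309415602906
dx,dy -0.609858863482939 0.3326375639740511
```

Emit:
arm_command(
  deltas=[
    {"dz":-0.03,"fingers":0},
    {"dz":-0.03},
    {"dz":-0.02},
  ],
)

```text
invalid input
```

Emit:
arm_command(
  deltas=[
    {"rx":0,"ry":0,"rz":0,"dx":0,"dy":0,"dz":-0.03,"fingers":0.0},
    {"rx":0,"ry":0,"rz":0.1,"dx":0,"dy":0,"dz":-0.03,"fingers":0.0},
    {"rx":0,"ry":0,"rz":0.14,"dx":0,"dy":0,"dz":-0.02,"fingers":0.0},
    {"rx":0,"ry":0,"rz":0.14,"dx":0,"dy":0,"dz":0,"fingers":0.0},
    {"rx":0,"ry":0,"rz":0.14,"dx":0,"dy":0,"dz":0,"fingers":0.0},
    {"rx":0,"ry":0,"rz":0.14,"dx":0,"dy":0,"dz":0,"fingers":0.0},
    {"rx":0,"ry":0,"rz":0.14,"dx":0,"dy":0,"dz":0,"fingers":0.0},
    {"rx":0,"ry":0,"rz":0.14,"dx":0,"dy":0,"dz":0,"fingers":0.0},
    {"rx":0,"ry":0,"rz":0.104,"dx":0,"dy":0,"dz":0,"fingers":0.0},
  ],
)

```text
time_s: 2.5
position: [0.2426, 0.4936, 0.3113]
tool_rot: [[-0.065, 0.998, -0.0], [0.998, 0.065, -0.0], [-0.0, -0.0, -1.0]]
ft_force: [0.2, 0.6, 0.9]
grip_width: 0.0
gripper_force: 0.0
```

Emit:
arm_command(
  deltas=[
    {"rx":0,"ry":0,"rz":0,"dx":-0.03,"dy":0.02,"dz":0,"fingers":0.0},
    {"rx":0,"ry":0,"rz":0,"dx":-0.04,"dy":0.022,"dz":0,"fingers":0.0},
    {"rx":0,"ry":0,"rz":0,"dx":-0.04,"dy":0.022,"dz":0,"fingers":0.0},
    {"rx":0,"ry":0,"rz":0,"dx":-0.04,"dy":0.022,"dz":0,"fingers":0.0},
    {"rx":0,"ry":0,"rz":0,"dx":-0.04,"dy":0.022,"dz":0,"fingers":0.0},
    {"rx":0,"ry":0,"rz":0,"dx":-0.04,"dy":0.022,"dz":0,"fingers":0.0},
    {"rx":0,"ry":0,"rz":0,"dx":-0.04,"dy":0.022,"dz":0,"fingers":0.0},
    {"rx":0,"ry":0,"rz":0,"dx":-0.04,"dy":0.022,"dz":0,"fingers":0.0},
    {"rx":0,"ry":0,"rz":0,"dx":-0.04,"dy":0.022,"dz":0,"fingers":0.0},
    {"rx":0,"ry":0,"rz":0,"dx":-0.04,"dy":0.022,"dz":0,"fingers":0.0},
    {"rx":0,"ry":0,"rz":0,"dx":-0.04,"dy":0.022,"dz":0,"fingers":0.0},
    {"rx":0,"ry":0,"rz":0,"dx":-0.04,"dy":0.022,"dz":0,"fingers":0.0},
  ],
)

```text
time_s: 3.7
position: [0.5375, 0.0413, 0.3115]
tool_rot: [[-0.07, 0.998, 0.0], [0.998, 0.07, 0.0], [0.0, 0.0, -1.0]]
ft_force: [0.9, 1.0, 0.7]
grip_width: -0.0002
gripper_force: 0.0
```

```bash
cat > where.py <<'E'
from h import *
v=np.load("v.npy");o=env.observe();R=np.array(o["tool_rot"]);p=np.array(o["position"])
d=p[:2]-v[:2];c,s=np.cos(v[2]),np.sin(v[2])
print("tcp in box",(d@[c,s]).round(4),(d@[-s,c]).round(4),p[2].round(4),"F",np.round(o["ft_force"],1),o["grip_width"],o["gripper_force"],"q",np.round(o["q"],1),"t",o["time_s"],"yaw err",v[2]+np.pi/2-np.arctan2(R[1,1],R[0,1]))
E
python3 where.py
```

```text
tcp in box -0.0631 0.0151 0.3115 F [0.9 1.  0.7] -0.00018677738730738945 0.0 q [ -8.2  18.2  66.7   0.   95.1 -12.2] t 3.7 yaw err -0.00011008998533083847
```

Emit:
arm_command(
  deltas=[
    {"rx":0,"ry":0,"rz":0,"dx":-0.03,"dy":0.02,"dz":0,"fingers":0.0},
    {"rx":0,"ry":0,"rz":0,"dx":-0.036,"dy":0.02,"dz":0,"fingers":0.0},
    {"rx":0,"ry":0,"rz":0,"dx":-0.036,"dy":0.02,"dz":0,"fingers":0.0},
    {"rx":0,"ry":0,"rz":0,"dx":-0.03,"dy":0.01,"dz":0,"fingers":0.0},
    {"rx":0,"ry":0,"rz":0,"dx":0,"dy":0,"dz":0.0,"fingers":0.0},
    {"rx":0,"ry":0,"rz":0,"dx":0,"dy":0,"dz":0.0,"fingers":0.0},
  ],
)

```text
time_s: 4.3
position: [0.6158, -0.084, 0.3109]
tool_rot: [[-0.069, 0.998, -0.001], [0.998, 0.069, 0.0], [0.001, -0.001, -1.0]]
ft_force: [0.1, 0.6, 0.5]
grip_width: 0.0
gripper_force: 0.0
```

```bash
python3 where.py; python3 - <<'E'
from h import *
a=env.get_image("scene")["color"];b=env.get_image("top")["color"]
c=cv2.resize(a[110:290,190:340],None,fx=2.6,fy=2.6,interpolation=3);d=cv2.resize(b[110:290,230:380],None,fx=2.6,fy=2.6,interpolation=3)
cv2.imwrite("pics/p2.png",np.hstack([c,d]))
E
```

```text
tcp in box 0.0673 0.0845 0.3109 F [0.1 0.6 0.5] 4.095721810392583e-06 0.0 q [-18.7  27.4  52.3   0.  100.3 -22.6] t 4.3 yaw err 0.0005807337041303096
```

View pics/p2.png

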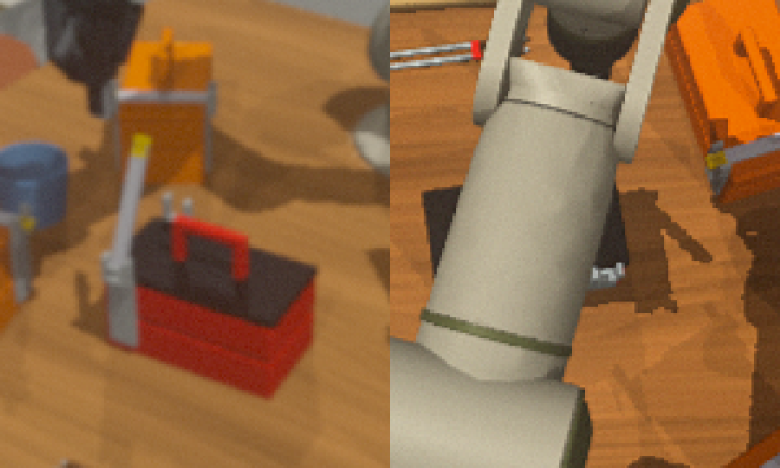

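The left half shows the fingertips at about (228,153) in the original image, and the bar tip at (244,164) is still open. The top view is blocked by the forearm. I'll compare with the projection.

```bash
python3 - <<'E'
from h import *
S=env.get_image("scene");print(proj(S,env.observe()["position"]))
v=np.load("v.npy")
for th in np.arange(1.15,-.05,-.115):
    r=.1;y=.063-r*np.cos(th)+.003*np.sin(th)+.012;z=.117+r*np.sin(th)+.003*np.cos(th);print(round(th,3),y.round(4),z.round(4))
E
python3 where.py
```

```text
[228.83774307 153.48266232]
1.15 0.0369 0.2095
1.035 0.0265 0.2045
0.92 0.0168 0.1984
0.805 0.0079 0.1912
0.69 -0.0002 0.183
0.575 -0.0073 0.1739
0.46 -0.0133 0.1641
0.345 -0.0181 0.1536
0.23 -0.0217 0.1427
0.115 -0.024 0.1315
0.0 -0.025 0.12
tcp in box 0.0659 0.0843 0.3118 F [ 0.2 -0.4 -0.5] -4.0248776577160716e-05 0.0 q [-18.6  27.3  52.4   0.  100.3 -22.6] t 4.45 yaw err -0.00155897537949308
```

Emit:
arm_command(
  deltas=[
    {"rx":0,"ry":0,"rz":0,"dx":-0.008,"dy":0,"dz":0.03,"fingers":0.0},
    {"rx":0,"ry":0,"rz":0,"dx":0,"dy":0,"dz":0.04,"fingers":0.0},
    {"rx":0,"ry":0,"rz":0,"dx":0,"dy":0,"dz":0.03,"fingers":0.0},
    {"rx":0,"ry":0,"rz":0,"dx":0,"dy":-0.015,"dz":0,"fingers":0.0},
    {"rx":0,"ry":0,"rz":0,"dx":0,"dy":-0.015,"dz":0,"fingers":0.0},
    {"rx":0,"ry":0,"rz":0,"dx":0,"dy":-0.015,"dz":0,"fingers":0.0},
    {"rx":0,"ry":0,"rz":0,"dx":0,"dy":-0.007,"dz":0.004,"fingers":0.0},
    {"rx":0,"ry":0,"rz":0,"dx":0,"dy":-0.007,"dz":0.004,"fingers":0.0},
    {"rx":0,"ry":0,"rz":0,"dx":0,"dy":-0.008,"dz":0.006,"fingers":0.0},
    {"rx":0,"ry":0,"rz":0,"dx":0,"dy":-0.009,"dz":0.007,"fingers":0.0},
    {"rx":0,"ry":0,"rz":0,"dx":0,"dy":0,"dz":0.0,"fingers":0.0},
    {"rx":0,"ry":0,"rz":0,"dx":0,"dy":0,"dz":0.0,"fingers":0.0},
  ],
)

```text
time_s: 5.65
position: [0.5409, -0.0969, 0.1904]
tool_rot: [[-0.07, 0.998, 0.0], [0.998, 0.07, 0.0], [0.0, 0.0, -1.0]]
ft_force: [0.5, 0.6, 1.4]
grip_width: 0.0
gripper_force: 0.0
```

```bash
python3 where.py; python3 - <<'E'
from h import *
a=env.get_image("scene")["color"]
cv2.imwrite("pics/p3.png",cv2.resize(a[110:290,190:340],None,fx=3.2,fy=3.2,interpolation=3))
E
```

```text
tcp in box 0.0749 0.0088 0.1904 F [0.5 0.6 1.4] 1.6319176866260937e-06 0.0 q [-22.5  23.6  78.5   0.   77.9 -26.5] t 5.65 yaw err -0.0004618473313864613
```

View pics/p3.png

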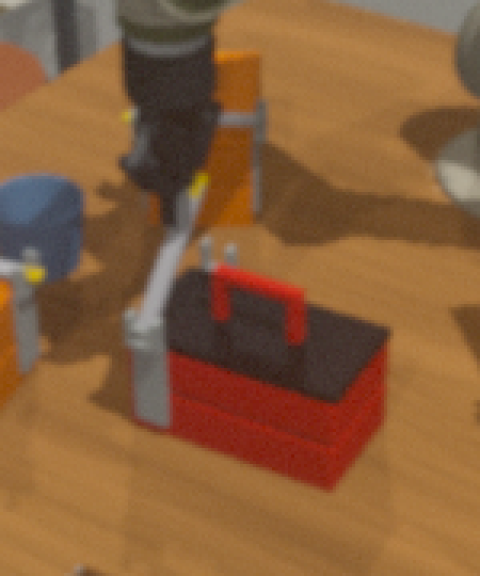

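The bar has swung down with the finger on it (yellow tip at crop 200,183), and the box hasn't moved. I'll continue along the arc.

Emit:
arm_command(
  deltas=[
    {"rx":0,"ry":0,"rz":0,"dx":0,"dy":-0.008,"dz":0.007,"fingers":0.0},
    {"rx":0,"ry":0,"rz":0,"dx":0,"dy":-0.008,"dz":0.009,"fingers":0.0},
    {"rx":0,"ry":0,"rz":0,"dx":0,"dy":-0.006,"dz":0.01,"fingers":0.0},
    {"rx":0,"ry":0,"rz":0,"dx":0,"dy":-0.005,"dz":0.01,"fingers":0.0},
    {"rx":0,"ry":0,"rz":0,"dx":0,"dy":-0.004,"dz":0.01,"fingers":0.0},
    {"rx":0,"ry":0,"rz":0,"dx":0,"dy":-0.002,"dz":0.01,"fingers":0.0},
    {"rx":0,"ry":0,"rz":0,"dx":0,"dy":0,"dz":0.008,"fingers":0.0},
    {"rx":0,"ry":0,"rz":0,"dx":0,"dy":0,"dz":0.004,"fingers":0.0},
    {"rx":0,"ry":0,"rz":0,"dx":0,"dy":0,"dz":0.0,"fingers":0.0},
    {"rx":0,"ry":0,"rz":0,"dx":0,"dy":0,"dz":0.0,"fingers":0.0},
  ],
)

```text
time_s: 6.7
position: [0.508, -0.0994, 0.1225]
tool_rot: [[-0.07, 0.998, 0.0], [0.998, 0.07, -0.0], [-0.0, 0.0, -1.0]]
ft_force: [0.5, -0.2, 0.7]
grip_width: -0.0003
gripper_force: 0.0
```

```bash
python3 where.py
```

```text
tcp in box 0.0752 -0.0241 0.1225 F [ 0.5 -0.2  0.7] -0.0002790421358437309 0.0 q [-24.2  24.9  89.2   0.   65.9 -28.2] t 6.7 yaw err -0.00041069989007871954
```

Emit:
arm_command(
  deltas=[
    {"rx":0,"ry":0,"rz":0,"dx":0,"dy":0,"dz":0.002,"fingers":0.0},
    {"rx":0,"ry":0,"rz":0,"dx":0,"dy":0,"dz":0.001,"fingers":0.0},
    {"rx":0,"ry":0,"rz":0,"dx":0,"dy":0,"dz":0.0,"fingers":0.0},
    {"rx":0,"ry":0,"rz":0,"dx":0,"dy":0,"dz":0.0,"fingers":0.0},
  ],
)

```text
time_s: 7.1
position: [0.508, -0.0994, 0.1199]
tool_rot: [[-0.07, 0.998, 0.001], [0.998, 0.07, -0.001], [-0.001, 0.001, -1.0]]
ft_force: [-1.0, 0.4, 5.9]
grip_width: -0.0001
gripper_force: 2.7
```

Emit:
arm_command(
  deltas=[
    {"rx":0,"ry":0,"rz":0,"dx":0,"dy":0,"dz":0.001,"fingers":0.0},
    {"rx":0,"ry":0,"rz":0,"dx":0,"dy":0,"dz":0.0,"fingers":0.0},
    {"rx":0,"ry":0,"rz":0,"dx":0,"dy":0,"dz":0.0,"fingers":0.0},
    {"rx":0,"ry":0,"rz":0,"dx":0,"dy":0,"dz":0.0,"fingers":0.0},
  ],
)

```text
time_s: 7.5
position: [0.508, -0.0994, 0.1196]
tool_rot: [[-0.07, 0.998, 0.002], [0.998, 0.07, -0.001], [-0.001, 0.002, -1.0]]
ft_force: [-4.1, 1.2, 12.8]
grip_width: 0.0003
gripper_force: 6.3
```

Emit:
arm_command(
  deltas=[
    {"rx":0,"ry":0,"rz":0,"dx":0,"dy":0,"dz":-0.02,"fingers":0.0},
    {"rx":0,"ry":0,"rz":0,"dx":0,"dy":0,"dz":-0.04,"fingers":0.0},
    {"rx":0,"ry":0,"rz":0,"dx":0,"dy":0,"dz":-0.04,"fingers":0.0},
    {"rx":0,"ry":0,"rz":0,"dx":0,"dy":0,"dz":-0.04,"fingers":0.0},
    {"rx":0,"ry":0,"rz":0,"dx":0,"dy":-0.04,"dz":0,"fingers":0.0},
    {"rx":0,"ry":0,"rz":0,"dx":0,"dy":-0.05,"dz":0,"fingers":0.0},
    {"rx":0,"ry":0,"rz":0,"dx":0,"dy":-0.05,"dz":0,"fingers":0.085},
    {"rx":0,"ry":0,"rz":0,"dx":0,"dy":-0.03,"dz":0,"fingers":0.085},
    {"rx":0,"ry":0,"rz":0,"dx":0,"dy":0,"dz":0,"fingers":0.085},
  ],
)

```text
time_s: 8.4
position: [0.3355, -0.1108, 0.2585]
tool_rot: [[-0.068, 0.998, -0.0], [0.998, 0.068, -0.0], [-0.0, -0.0, -1.0]]
ft_force: [0.2, 0.5, -0.4]
grip_width: 0.0434
gripper_force: 0.0
```

```bash
python3 where.py; python3 - <<'E'
from h import *
S=env.get_image("scene");T=env.get_image("top")
for n,P in(("s",S),("t",T)):
  for q in("bento_handle","lockbar_tip","lockbar_hinge","bento_catch"):print(n,q,[np.round(d["location"],1).tolist() for d in env.tip_of(q,P)])
c=cv2.resize(S["color"][110:290,190:340],None,fx=2.6,fy=2.6,interpolation=3);d=cv2.resize(T["color"][110:290,230:380],None,fx=2.6,fy=2.6,interpolation=3)
cv2.imwrite("pics/p4.png",np.hstack([c,d]))
E
```

```text
tcp in box 0.0745 -0.197 0.2585 F [ 0.2  0.5 -0.4] 0.04335415573037856 0.0 q [-37.7   0.   98.   -0.   81.9 -41.6] t 8.4 yaw err 0.0017108906599036106
s bento_handle [[269.7, 197.2], [163.8, 191.2], [378.3, 188.0], [247.5, 127.3]]
s lockbar_tip [[359.6, 215.6], [228.3, 147.0], [259.0, 189.2], [202.0, 193.1], [129.8, 200.0]]
s lockbar_hinge [[158.7, 185.9], [235.4, 213.6], [408.5, 208.3], [271.2, 147.0], [269.0, 241.7]]
s bento_catch [[257.2, 191.1], [364.5, 216.9], [197.8, 192.9], [236.6, 147.0]]
t bento_handle [[278.2, 195.8], [197.6, 272.5], [402.9, 307.7], [371.5, 135.1]]
t lockbar_tip [[202.0, 236.7], [351.9, 173.7], [408.4, 267.8], [314.8, 219.4]]
t lockbar_hinge [[399.5, 155.6], [362.3, 302.2], [306.2, 172.5], [168.2, 278.1]]
t bento_catch [[311.5, 214.0], [358.9, 171.8], [400.7, 272.6], [197.8, 238.1]]
```

View pics/p4.png

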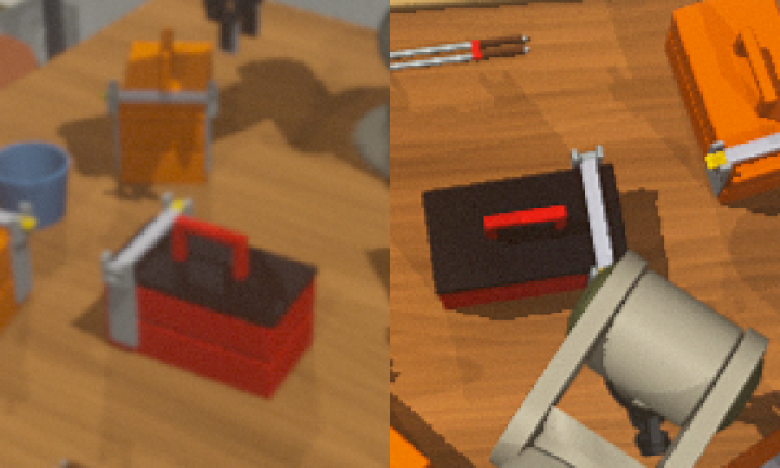

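The bar now lies across the lid, with the yellow tab in the catch (left crop 178,205), and the box hasn't shifted. I'll refine the handle's position and yaw from the red pixels before gripping.

```bash
python3 - <<'E'
from h import *
v=np.load("v.npy");T=env.get_image("top");S=env.get_image("scene")
def blob(P,x0,x1,y0,y1):
    hsv=cv2.cvtColor(P["color"],cv2.COLOR_BGR2HSV);m=((hsv[...,0]<5)|(hsv[...,0]>172))&(hsv[...,1]>170)&(hsv[...,2]>170)
    ys,xs=np.nonzero(m[y0:y1,x0:x1]);return np.float32(np.c_[xs+x0,ys+y0])
p=blob(T,255,310,180,208);(c,wh,a)=cv2.minAreaRect(p);print(len(p),c,wh,a)
_,_,vt=np.linalg.svd(p-p.mean(0),full_matrices=False);e=vt[0]*np.sign(vt[0][0])
A=at_z(T,p.mean(0)-15*e,.157);C=at_z(T,p.mean(0)+15*e,.157);d=C-A
print("handle centre",(A+C)/2,"yaw",np.arctan2(d[1],d[0]))
for q in((-.042,0,.157),(.042,0,.157),(-.1,.055,.107),(-.1,-.055,.107),(.1,.055,.107)):print(q,proj(T,B(v,q)).round(1))
k=cv2.goodFeaturesToTrack(cv2.cvtColor(T["color"],cv2.COLOR_BGR2GRAY)[170:235,235:330],1,.1,5)
E
```

```text
143 (281.33001708984375, 192.80999755859375) (4.525484085083008, 31.254119873046875) 81.8698959350586
handle centre [ 0.52754547 -0.02244019  0.157     ] yaw -1.494378430661421
(-0.042, 0, 0.157) [265.7 195.1]
(0.042, 0, 0.157) [297.5 190.9]
(-0.1, 0.055, 0.107) [242.6 182.7]
(-0.1, -0.055, 0.107) [247.5 222. ]
(0.1, 0.055, 0.107) [315.1 173.2]
```

Emit:
arm_command(
  deltas=[
    {"rx":0,"ry":0,"rz":0,"dx":0.015,"dy":0.03,"dz":0,"fingers":0.085},
    {"rx":0,"ry":0,"rz":0,"dx":0.02,"dy":0.04,"dz":0,"fingers":0.085},
    {"rx":0,"ry":0,"rz":0,"dx":0.02,"dy":0.04,"dz":0,"fingers":0.085},
    {"rx":0,"ry":0,"rz":0,"dx":0.02,"dy":0.04,"dz":0,"fingers":0.085},
    {"rx":0,"ry":0,"rz":0,"dx":0,"dy":0.03,"dz":0,"fingers":0.085},
    {"rx":0,"ry":0,"rz":0,"dx":0,"dy":0.017,"dz":0,"fingers":0.085},
    {"rx":0,"ry":0,"rz":0,"dx":0,"dy":0,"dz":0,"fingers":0.085},
    {"rx":0,"ry":0,"rz":0,"dx":0,"dy":0,"dz":0,"fingers":0.085},
    {"rx":0,"ry":0,"rz":0,"dx":0,"dy":0,"dz":0,"fingers":0.085},
  ],
)

```text
time_s: 9.9
position: [0.5286, -0.0227, 0.2585]
tool_rot: [[-0.07, 0.998, -0.0], [0.998, 0.07, -0.0], [-0.0, -0.0, -1.0]]
ft_force: [-0.1, -0.4, 0.7]
grip_width: 0.0849
gripper_force: 0.0
```

```bash
python3 where.py
```

```text
tcp in box 0.0001 0.0017 0.2585 F [-0.1 -0.4  0.7] 0.08486732851259214 0.0 q [-15.3  18.6  74.7  -0.   86.7 -19.3] t 9.9 yaw err 0.00010282998853412828
```

Emit:
arm_command(
  deltas=[
    {"rx":0,"ry":0,"rz":0,"dx":0,"dy":-0.001,"dz":0.02,"fingers":0.085},
    {"rx":0,"ry":0,"rz":0,"dx":0,"dy":0,"dz":0.03,"fingers":0.085},
    {"rx":0,"ry":0,"rz":0,"dx":0,"dy":0,"dz":0.03,"fingers":0.085},
    {"rx":0,"ry":0,"rz":0,"dx":0,"dy":0,"dz":0.02,"fingers":0.085},
    {"rx":0,"ry":0,"rz":0,"dx":0,"dy":0,"dz":0.015,"fingers":0.085},
    {"rx":0,"ry":0,"rz":0,"dx":0,"dy":0,"dz":0.01,"fingers":0.085},
    {"rx":0,"ry":0,"rz":0,"dx":0,"dy":0,"dz":0,"fingers":0.06},
    {"rx":0,"ry":0,"rz":0,"dx":0,"dy":0,"dz":0,"fingers":0.04},
    {"rx":0,"ry":0,"rz":0,"dx":0,"dy":0,"dz":0,"fingers":0.03},
  ],
  squeeze=60,
)

```text
time_s: 10.8
position: [0.5287, -0.0228, 0.1343]
tool_rot: [[-0.07, 0.998, 0.002], [0.998, 0.07, -0.0], [-0.001, 0.002, -1.0]]
ft_force: [0.3, -0.3, 0.1]
grip_width: 0.043
gripper_force: 0.0
```

Emit:
arm_command(
  deltas=[
    {"rx":0,"ry":0,"rz":0,"dx":0,"dy":0,"dz":0,"fingers":0.022},
    {"rx":0,"ry":0,"rz":0,"dx":0,"dy":0,"dz":0,"fingers":0.016},
    {"rx":0,"ry":0,"rz":0,"dx":0,"dy":0,"dz":0,"fingers":0.01},
    {"rx":0,"ry":0,"rz":0,"dx":0,"dy":0,"dz":0,"fingers":0.0},
    {"rx":0,"ry":0,"rz":0,"dx":0,"dy":0,"dz":0,"fingers":0.0},
    {"rx":0,"ry":0,"rz":0,"dx":0,"dy":0,"dz":0,"fingers":0.0},
    {"rx":0,"ry":0,"rz":0,"dx":0,"dy":0,"dz":0,"fingers":0.0},
  ],
  squeeze=60,
)

```text
time_s: 11.5
position: [0.5283, -0.0226, 0.1337]
tool_rot: [[-0.07, 0.998, 0.0], [0.998, 0.07, -0.0], [-0.0, 0.0, -1.0]]
ft_force: [-4.2, 0.1, 5.7]
grip_width: 0.0127
gripper_force: 60.3
```

Emit:
arm_command(
  deltas=[
    {"rx":0,"ry":0,"rz":0,"dx":0,"dy":0,"dz":0,"fingers":0.0},
    {"rx":0,"ry":0,"rz":0,"dx":0,"dy":0,"dz":-0.004,"fingers":0.0},
    {"rx":0,"ry":0,"rz":0,"dx":0,"dy":0,"dz":-0.006,"fingers":0.0},
    {"rx":0,"ry":0,"rz":0,"dx":0,"dy":0,"dz":-0.01,"fingers":0.0},
    {"rx":0,"ry":0,"rz":0,"dx":0,"dy":0,"dz":-0.01,"fingers":0.0},
    {"rx":0,"ry":0,"rz":0,"dx":0,"dy":0,"dz":0,"fingers":0.0},
  ],
  squeeze=85,
)

```text
time_s: 12.1
position: [0.5292, -0.0229, 0.165]
tool_rot: [[-0.07, 0.998, 0.003], [0.998, 0.07, -0.001], [-0.001, 0.003, -1.0]]
ft_force: [0.8, 0.0, -4.0]
grip_width: 0.0124
gripper_force: 83.0
```

```bash
python3 where.py; python3 - <<'E'
from h import *
cv2.imwrite("pics/p5.png",cv2.resize(env.get_image("scene")["color"][110:290,190:340],None,fx=2.6,fy=2.6,interpolation=3))
E
```

```text
tcp in box 0.0003 0.0023 0.165 F [ 0.8  0.  -4. ] 0.01239980449916557 82.98572659492493 q [-15.3  23.1  84.    0.   72.7 -19.3] t 12.1 yaw err -0.0003847050765471288
```

View pics/p5.png

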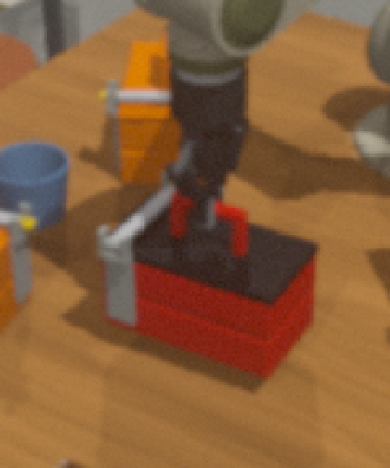

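The box is off the counter, level, with the bar closed. I'll keep raising it.

Emit:
arm_command(
  deltas=[
    {"rx":0,"ry":0,"rz":0,"dx":0,"dy":0,"dz":-0.008,"fingers":0.0},
    {"rx":0,"ry":0,"rz":0,"dx":0,"dy":0,"dz":-0.014,"fingers":0.0},
    {"rx":0,"ry":0,"rz":0,"dx":0,"dy":0,"dz":-0.016,"fingers":0.0},
    {"rx":0,"ry":0,"rz":0,"dx":0,"dy":0,"dz":-0.016,"fingers":0.0},
    {"rx":0,"ry":0,"rz":0,"dx":0,"dy":0,"dz":-0.016,"fingers":0.0},
    {"rx":0,"ry":0,"rz":0,"dx":0,"dy":0,"dz":-0.016,"fingers":0.0},
    {"rx":0,"ry":0,"rz":0,"dx":0,"dy":0,"dz":-0.014,"fingers":0.0},
    {"rx":0,"ry":0,"rz":0,"dx":0,"dy":0,"dz":-0.01,"fingers":0.0},
    {"rx":0,"ry":0,"rz":0,"dx":0,"dy":0,"dz":-0.006,"fingers":0.0},
    {"rx":0,"ry":0,"rz":0,"dx":0,"dy":0,"dz":0,"fingers":0.0},
  ],
)

```text
time_s: 13.15
position: [0.5285, -0.0227, 0.2798]
tool_rot: [[-0.07, 0.998, 0.001], [0.998, 0.07, -0.0], [-0.0, 0.001, -1.0]]
ft_force: [0.4, -0.6, -5.2]
grip_width: 0.012
gripper_force: 83.1
```

Emit:
arm_command(
  deltas=[
    {"rx":0,"ry":0,"rz":0,"dx":0,"dy":0,"dz":0,"fingers":0.0},
    {"rx":0,"ry":0,"rz":0,"dx":0,"dy":0,"dz":0,"fingers":0.0},
    {"rx":0,"ry":0,"rz":0,"dx":0,"dy":0,"dz":0,"fingers":0.0},
    {"rx":0,"ry":0,"rz":0,"dx":0,"dy":0,"dz":0,"fingers":0.0},
    {"rx":0,"ry":0,"rz":0,"dx":0,"dy":0,"dz":0,"fingers":0.0},
  ],
)

```text
time_s: 13.65
position: [0.5284, -0.0227, 0.2792]
tool_rot: [[-0.07, 0.998, -0.0], [0.998, 0.07, 0.0], [0.0, -0.0, -1.0]]
ft_force: [-0.4, 0.0, -5.5]
grip_width: 0.0123
gripper_force: 83.1
```

```bash
python3 where.py; python3 - <<'E'
from h import *
cv2.imwrite("pics/p6.png",cv2.resize(env.get_image("scene")["color"][60:290,170:360],None,fx=2.5,fy=2.5,interpolation=3))
E
```

```text
tcp in box 0.0001 0.0015 0.2792 F [-0.4  0.  -5.5] 0.01234877367980852 83.0857515335083 q [-15.3  17.9  72.3  -0.   89.8 -19.3] t 13.65 yaw err -0.00032710252056109
```

View pics/p6.png

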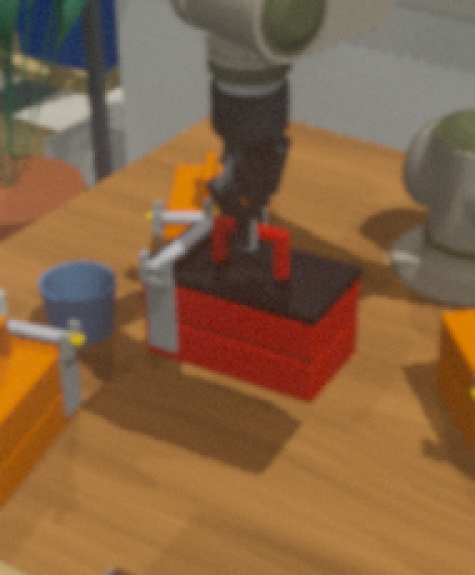

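The box hangs level about 145 mm up (crop 250,310), with the bar closed and nothing touching it.

```bash
python3 -c "
from rig import env
print(env.close_job())"
```

```text
the job is handed in; nothing more can be done
None
```

The locking bar is closed in its catch and the job is handed in (the call returned no verdict), with the red bento box held level by its handle, still and touching nothing else, about 14.5 cm above its place.

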